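# Four clicks up on the tube roller mixer

### The arm

A 6-joint arm with a two-finger parallel gripper is mounted at the origin on the work surface. World frame = base frame: x ahead of the robot, y to its left, z up, the work surface at z = 0. Lengths are in m, angles in rad, forces in N, time in s.
With the tool pointing down it reaches from about 0.4 to 0.825 m from the base axis. Payload 7 kg.
Tool frame: the origin (TCP) lies between the finger pads; the fingertips stand 11 mm ahead of it and the grasp point (between the pads) lies 8 mm behind it (arm.tips_ahead is the distance from the TCP to the fingertips, in m); z points along the fingers, x is the direction in which the jaws open and shut, and the axes are right-handed (so a half turn about z gives the same grasp; the last joint's range is limited). The gripper opens to 88 mm and grips with 3 to 60 N. Pads are 19 mm wide; open, the fingers measure 130 mm over their backs; the gripper's body (78 mm by 193 mm) begins 47 mm behind the grasp point.
Start: joints at [1.618, 0.359, 0.012, 0, -1.224, -0.288], TCP at [0.161, 0.655, 0.207] pointing down, gripper open.
Joint ranges: [-3.07, 3.07], [-1.43, 2.12], [-1.02, 1.25], [-3.03, 1.67], [-3.05, -0], [-3.03, 3.03]. Speed limits (rad/s): [2.39, 2.39, 3.01, 3.14, 3.14, 3.14].

### API

Orientations are given as [roll, pitch, yaw] about the fixed x, y, z axes, in that order (R = Rz(yaw) Ry(pitch) Rx(roll)).
In Python, from station import arm, optics, finder gives the robot as it stands. The module is installed in compiled form; this text tells all that it offers.
- The arm moves only by the tool apply_moves, never from a script. Its argument "increments" is one flat list of numbers, 6 for each row, row after row: the shift along the world's x, y, z in m, then the turn, a rotation vector about the world's x, y, z in rad. In form: [tx, ty, tz, rx, ry, rz, tx, ty, tz, rx, ry, rz, ...]. A call has 1 to 20 rows; each row shifts and turns the pose as measured when the row begins; what a row does not reach is not made up. A row lasts 1/12 s, in which the tool goes at most 41.7 mm and 7.16 degrees, less where a joint would pass 70% of its speed; a pose out of reach is approached as far as the arm can. A call with a gripper value outside its range is refused whole. "hand" is the closure, from 0 (fully open) to 1 (shut), set as the call begins (left out, the last holds). The fingers move at their own pace and stop on an object; "force" is the grip in N (left out, the last holds). Time passes only in rows, so rows that do not move let the fingers close. It gives the time, the measured TCP pose, the force and the opening at its end, in the units of the state.
- arm.get_state(): the state, without advancing time (a new reading comes with each control period).
- optics.grab_frame(name): name is "scene" or "top" or "wrist"; returns the picture (384x512x3 uint8, red, green, blue); there is no depth.
- optics.camera_model(name): a dict with "fx", "fy", "cx", "cy" (pixels), "world_to_cam" (4x4, takes a point from world to camera coordinates); the wrist camera has in their place "T_tool_cam" (4x4, takes a point from camera to tool coordinates, whose origin is the TCP and whose axes are the tool frame's). Camera axes: x right, y up, looking along -z (the intrinsics and any distortion apply to the point x, -y, -z); pixel columns grow to the right and rows downward; lengths in m; the calibration is good to about 2 mm. A picture is of the moment at which its call begins: read the wrist's pose just before it. camera_model takes no time and is no camera call.
- arm.job_done(): hands the job in, once; it reports no verdict.
Trained networks look in the newest picture that a camera, given by its name, has taken for a name from the list of things; names that differ only in an ending like _2 or _b are one class to them, and where a whole thing is asked for, a point or a joint stands for the part that bears it (a point fixed in the world has none). Each returns a list of dicts, best first, with "conf" (0 to 1); they miss things now and then, are a little off and sometimes report something else, mostly with a low value. They report only what shows in the picture. A call takes as long as a camera call.
- finder.find_in(camera, name): "box" ([left, top, right, bottom] in pixels, round what is visible of it).
- finder.landmark_of(camera, name): "point" ([column, row] in pixels: a listed point, or the origin of a listed thing).
The state is a dict: "t": time; "q": joint angles; "qd": joint speeds; "joint_efforts": joint torques, N m; "eef_pos": TCP position; "ee_rot": TCP orientation; "force": force on the tool from outside, world axes, zero at the start; "moment": the same for the moment, N m; "width": finger opening in m.
Only numpy, scipy, OpenCV 4.12 (cv2) and the standard library are available. Lean on these libraries where they do the work, as an engineer would, in place of code of your own. Each camera call takes 0.05 s, during which the arm holds its last target. There are 200 camera calls.

### The job

The blood tubes on the roller mixer need a faster roll: with a fingertip, push the big speed dial round clockwise, exactly four clicks up from where it stands now, and once it rests in that click press the start button down and let it come up again. Push the dial's wing from one side only, do not pinch it, and leave the small timer knob, the tubes and everything else on the bench where they are.

Things in the scene. Friction and masses are not known exactly. Their poses are not given: they have to be found in the camera images.
- mixer: tube roller mixer, light grey, fixed. Origin: on the bench under the centre of its control console; x to its back, y to its left end, z up. Console 218 (x) by 146 mm (y), flat level deck 100 mm up. Six rollers (30 mm thick, tops 85 mm up) lie along y from 73 to 348 mm, then an end cheek to y = 370 mm, 98 mm high. On the deck: speed dial, axis at (-40, 0) mm; start button (65, 36) mm; timer knob (65, -38) mm
- speed_dial: the big black speed dial: round skirt 76 mm across, 10 mm high, with an upright wing (grip bar) right across it through the axis: 72 mm long, 11 mm wide, 10 to 30 mm above the origin. Origin: on the axis at the dial's underside, 101 mm above the bench; z up; x axis along the wing to its pointer end (white line), turning with the dial
- dial_axis (a point): top of the wing on the dial's axis, 30 mm above the dial's underside. The dial has 8 click positions 30 degrees apart (growing dots on the deck mark them) and end stops; first: pointer 105 degrees counter-clockwise, seen from above, of the mixer's x axis; clockwise is up. Leaving a click takes about 0.08 N m; past half-way the dial snaps into the next and stays. It starts at rest in one of the first three
- pointer (a point): tip of the pointer: top edge of the wing at its white-lined end, 36 mm from the dial's axis, 30 mm above the dial's underside; its x axis is the dial's
- start_top (a point): centre of the top face of the start button: a round grey push button 28 mm across in a black housing, at the back of the deck on the left; it moves straight down
- start (a joint): travel of the start button: 0 up, 0.006 m fully down; a spring needs 5 N when fully down and brings it up again
- timer_knob (a joint): turn of the small round fluted timer knob (22 mm across, 15 mm high), at the back of the deck on the right; rad, 0 at the start; not to be turned
- tube0: one of three capped blood tubes, 16 mm thick, 100 mm long, lying in a groove between two rollers, parallel to the rollers, top 92 mm above the bench; bystander. Origin: centre of its underside; its y axis runs to the cap
- tube1: one of three capped blood tubes, 16 mm thick, 100 mm long, lying in a groove between two rollers, parallel to the rollers, top 92 mm above the bench; bystander. Origin: centre of its underside; its y axis runs to the cap
- tube2: one of three capped blood tubes, 16 mm thick, 100 mm long, lying in a groove between two rollers, parallel to the rollers, top 92 mm above the bench; bystander. Origin: centre of its underside; its y axis runs to the cap
- reagent: amber bottle with a blue cap, 62 mm across, 125 mm high, standing on the bench just right of the console; bystander. Origin: centre of its underside
- marker: marker pen, 13 mm thick, 125 mm long, lying on the bench in front of the console; bystander. Origin: middle of its length, underside
- beaker: clear plastic beaker, 96 mm across, 115 mm high; bystander. Origin: centre of its underside
- handgel: green hand-gel bottle, 64 mm across, 150 mm high; bystander. Origin: centre of its underside
- tube_rack: white tube rack, 75 by 215 mm, with four standing tubes, 105 mm high; bystander. Origin: centre of its underside

How it is judged:
By the outcome, as a careful person would: the job done as asked, in the order asked, and still so for the second after the job is handed in, with the robot touching nothing.
It also fails if it takes over 45 s, if anything falls off the work surface, if the arm or the gripper's body presses on something with over 40 N, if the wrist force passes 120 N, or if a joint passes its speed limit or range.

## Working session

There is one attempt and no reset: what is moved stays moved. The work goes in short steps, Python scripts to look and compute and a tool call to move; the robot and the scene stay as the last step left them, time stands still between calls to the robot, and variables do not carry over. Pictures are saved under pics/ and viewed, about 8 in all and at most 12, crops included, and the job is handed in when it is done.

Besides the shell and the picture viewer there is one more tool, called after "Request:" as name(argument=value, ...), one argument or row to a line, values as JSON. apply_moves: Moves the arm, as the interface text tells. Its arguments: {"type":"object","properties":{"increments":{"type":"array"},"hand":{"type":"number"},"force":{"type":"number"}},"required":["increments"]}

```bash
mkdir -p pics
cat > h.py <<'E'
import numpy as np, cv2
from station import arm, optics, finder
from scipy.spatial.transform import Rotation as R
def grab(c,fn=None):
    s=arm.get_state(); im=optics.grab_frame(c)
    if fn: cv2.imwrite('pics/'+fn,im[:,:,::-1])
    return s,im
def cam(c,s=None):
    m=optics.camera_model(c)
    if 'world_to_cam' in m: T=np.linalg.inv(np.array(m['world_to_cam']))
    else:
        W=np.eye(4); W[:3,:3]=R.from_euler('xyz',s['ee_rot']).as_matrix(); W[:3,3]=s['eef_pos']
        T=W@np.array(m['T_tool_cam'])
    return m,T
def atz(c,p,z,s=None):
    m,T=cam(c,s); d=T[:3,:3]@np.array([(p[0]-m['cx'])/m['fx'],-(p[1]-m['cy'])/m['fy'],-1])
    return T[:3,3]+d*(z-T[2,3])/d[2]
def proj(c,P,s=None):
    m,T=cam(c,s); q=np.linalg.inv(T)@np.r_[P,1]
    return np.array([m['cx']+m['fx']*q[0]/-q[2],m['cy']-m['fy']*q[1]/-q[2]])
E
python3 - <<'E'
from h import *
print(arm.get_state()); print({k:v for k,v in optics.camera_model('top').items()}); print(optics.camera_model('wrist'))
for c in ['top','scene']:
    grab(c,c+'0.png')
    for n,z in [('dial_axis',.131),('pointer',.131),('start_top',None),('timer_knob',None),('mixer',0),('reagent',0),('marker',0),('beaker',0),('handgel',0),('tube_rack',0)]:
        r=finder.landmark_of(c,n)[:2]
        print(c,n,[(np.round(x['point'],1),round(x['conf'],2),np.round(atz(c,x['point'],.11 if z is None else z),4)) for x in r])
E
```

```text
{'t': 0.0, 'q': array([ 1.61807569e+00,  3.59360665e-01,  1.10862247e-02, -3.64503537e-04,
       -1.22411018e+00, -2.88098051e-01]), 'qd': array([-7.97013057e-05,  3.19648209e-04,  5.18761272e-04,  4.81764802e-04,
       -1.45219790e-04, -6.57019996e-04]), 'joint_efforts': array([ 6.94095743e-04, -5.82722998e+01,  2.93055189e+01,  6.99753240e+00,
        7.03173835e-03, -1.36252502e-04]), 'eef_pos': array([0.16088636, 0.6550158 , 0.206349  ]), 'ee_rot': array([-3.14146987e+00, -1.62020228e-03, -1.81173924e+00]), 'force': array([-0.14946825,  0.3612593 , -0.264135  ]), 'moment': array([-0.00493063, -0.04320989,  0.04887123]), 'width': 0.08787901157016303}
{'fx': 389.27840615821833, 'fy': 389.27840615821833, 'cx': 248.37542463700186, 'cy': 187.50096251516553, 'world_to_cam': array([[-0.02434627, -0.9996811 , -0.00670527,  0.01028469],
       [ 0.99122934, -0.02501082,  0.1297646 , -0.53129764],
       [-0.12989092, -0.00348718,  0.99152216, -1.15944872],
       [ 0.        ,  0.        ,  0.        ,  1.        ]])}
{'fx': 285.1025908789845, 'fy': 285.1025908789845, 'cx': 252.56837821
[... 258 characters left out ...]
, -9.55660427e-01,
        -1.77725779e-01],
       [ 0.00000000e+00,  0.00000000e+00,  0.00000000e+00,
         1.00000000e+00]])}
top dial_axis [(array([285.4, 189.5]), 0.63, array([ 0.5105, -0.1072,  0.131 ]))]
top pointer [(array([272.6, 195.6]), 0.71, array([ 0.4941, -0.0707,  0.131 ])), (array([323.9, 175.5]), 0.47, array([ 0.5476, -0.2174,  0.131 ]))]
top start_top [(array([263.7, 155.1]), 0.47, array([ 0.6152, -0.0499,  0.11  ])), (array([111.3, 176.5]), 0.42, array([0.5636, 0.3921, 0.11  ]))]Traceback (most recent call last):
  File "<stdin>", line 6, in <module>
ValueError: it knows: beaker, dial_axis, handgel, marker, mixer, pointer, reagent, speed_dial, start_top, tube, tube_rack
```

Run:
```python
from h import *
for c in ['top','scene']:
    grab(c,c+'0.png')
    for n,z in [('dial_axis',.131),('pointer',.131),('start_top',.11),('mixer',0),('reagent',0),('marker',0),('beaker',0),('handgel',0),('tube_rack',0)]:
        r=finder.landmark_of(c,n)[:2]
        print(c,n,[(np.round(x['point'],1),round(x['conf'],2),np.round(atz(c,x['point'],z),4)) for x in r])
a=cv2.imread('pics/top0.png'); cv2.imwrite('pics/top0b.png',cv2.resize(a,(800,600),interpolation=cv2.INTER_CUBIC))
```

```text
top dial_axis [(array([283.3, 188.5]), 0.86, array([ 0.5135, -0.1014,  0.131 ])), (array([287.9, 230.4]), 0.38, array([ 0.3959, -0.11  ,  0.131 ]))]
top pointer [(array([275.6, 195.3]), 0.71, array([ 0.4947, -0.0791,  0.131 ]))]
top start_top [(array([260.7, 156.7]), 0.51, array([ 0.6107, -0.0411,  0.11  ]))]
top mixer [(array([277.2, 183.7]), 0.75, array([ 0.5457, -0.0941,  0.    ]))]
top reagent [(array([321.2, 177.1]), 0.65, array([ 0.5633, -0.2339,  0.    ]))]
top marker [(array([287.7, 230.2]), 0.72, array([ 0.3989, -0.1218,  0.    ]))]
top beaker [(array([111.6, 180.4]), 0.85, array([0.5696, 0.4305, 0.    ]))]
top handgel [(array([397.8, 195.4]), 0.97, array([ 0.4991, -0.4713,  0.    ]))]
top tube_rack [(array([102.9, 241.1]), 0.58, array([0.3793, 0.4535, 0.    ]))]
scene dial_axis [(array([221.7, 190.2]), 0.69, array([ 0.5057, -0.1047,  0.131 ]))]
scene pointer [(array([225.8, 185.7]), 0.94, array([ 0.4903, -0.0836,  0.131 ]))]
scene start_top [(array([258.6, 198.2]), 0.59, array([ 0.567 , -0.0192,  0.11  ]))]
scene mixer [(array([233.8, 236.2]), 0.8, array([ 0.56  , -0.0986,  0.    ]))]
scene reagent [(array([188.5, 253.2]), 0.75, array([ 0.5631, -0.2429,  0.    ]))]
scene marker []
scene beaker [(array([378.1, 190.3]), 0.69, array([0.5877, 0.4361, 0.    ]))]
scene handgel [(array([101.4, 267.1]), 0.55, array([ 0.4974, -0.4658,  0.    ]))]
scene tube_rack [(array([345.6, 166.4]), 0.57, array([0.4066, 0.4452, 0.    ])), (array([232.1, 236.9]), 0.56, array([ 0.5604, -0.1044,  0.    ]))]
```

View pics/top0b.png

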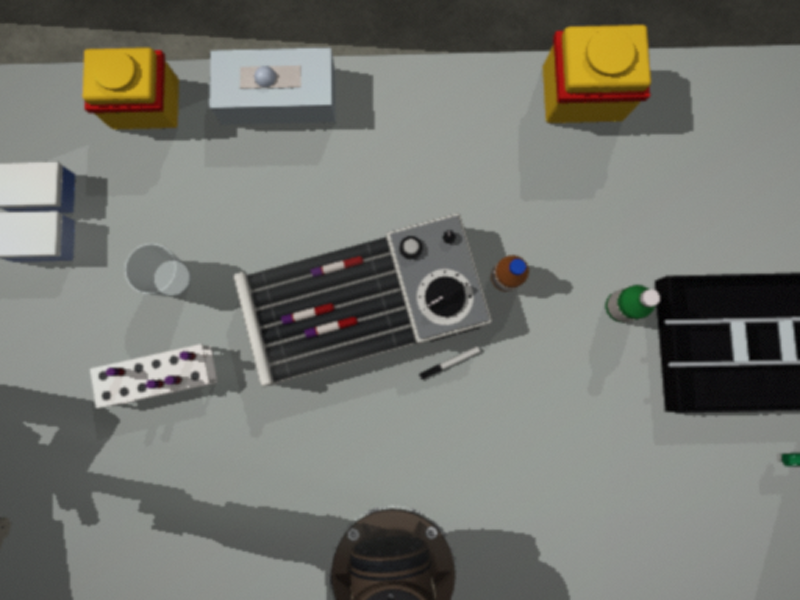

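View pics/scene0.png

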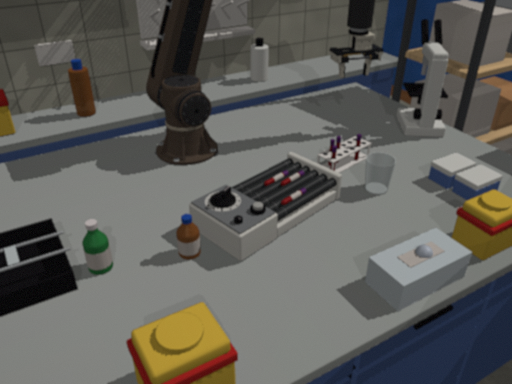

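The top view shows the mixer console at about (440,280) in the enlarged picture, yawed roughly 14°. The dial is at (447,297) with its pointer to the lower left, so it looks like the first click. The scene view agrees. Next I'll move over it for a wrist view.

Request:
apply_moves(
  increments=[0.024,-0.025,0.009,0,0,-0.034,0.024,-0.025,0.009,0,0,-0.034,0.024,-0.025,0.009,0,0,-0.034,0.024,-0.025,0.009,0,0,-0.034,0.024,-0.025,0.009,0,0,-0.034,0.024,-0.025,0.009,0,0,-0.034,0.024,-0.025,0.009,0,0,-0.034,0.024,-0.025,0.009,0,0,-0.034,0.024,-0.025,0.009,0,0,-0.034,0.024,-0.025,0.009,0,0,-0.034,0.024,-0.025,0,0,0,-0.034,0.024,-0.025,0,0,0,-0.034],
  hand=1,
  force=20,
)

```text
t: 2.2
eef_pos: [0.4542, 0.3444, 0.3005]
ee_rot: [-3.141, 0.001, -2.227]
force: [0.3, 1.0, 0.8]
width: 0.0132
```

Request:
apply_moves(
  increments=[0.006,-0.037,0,0,0,-0.034,0.006,-0.037,0,0,0,-0.034,0.006,-0.037,0,0,0,-0.034,0.006,-0.037,0,0,0,-0.034,0.006,-0.037,0,0,0,-0.034,0.006,-0.037,0,0,0,-0.034,0.006,-0.037,0,0,0,-0.034,0.006,-0.037,0,0,0,-0.034,0.006,-0.037,0,0,0,-0.034,0.006,-0.037,0,0,0,-0.034,0.006,-0.037,0,0,0,-0.034,0,0,0,0,0,0],
)

```text
t: 3.2
eef_pos: [0.523, -0.0864, 0.3029]
ee_rot: [-3.137, 0.007, -2.626]
force: [1.0, 1.5, -0.0]
width: 0.0006
```

Run:
```python
from h import *
s,im=grab('wrist','w0.png')
print(s['q'],s['eef_pos'])
for n,z in [('dial_axis',.131),('pointer',.131),('start_top',.11),('speed_dial',.101),('mixer',0)]:
    r=finder.landmark_of('wrist',n)[:2]
    print(n,[(np.round(x['point'],1),round(x['conf'],2),np.round(atz('wrist',x['point'],z,s),4)) for x in r])
```

```text
[ 0.20795829  0.062779   -0.15309425  0.00193322 -1.34676234  0.30735025] [ 0.52301755 -0.08642714  0.30294665]
dial_axis [(array([264.8, 158.9]), 0.82, array([ 0.5178, -0.1044,  0.131 ])), (array([182.7, 158. ]), 0.59, array([ 0.6071, -0.0549,  0.131 ]))]
pointer [(array([270. , 184.6]), 0.61, array([ 0.4953, -0.079 ,  0.131 ]))]
start_top [(array([180.2, 161.6]), 0.89, array([ 0.6106, -0.0428,  0.11  ])), (array([167.9, 242.5]), 0.47, array([0.5751, 0.0735, 0.11  ]))]
speed_dial [(array([270.1, 153.2]), 0.87, array([ 0.5117, -0.1101,  0.101 ]))]
mixer [(array([242.2, 138.3]), 0.98, array([ 0.5517, -0.0965,  0.    ]))]
```

View pics/w0.png

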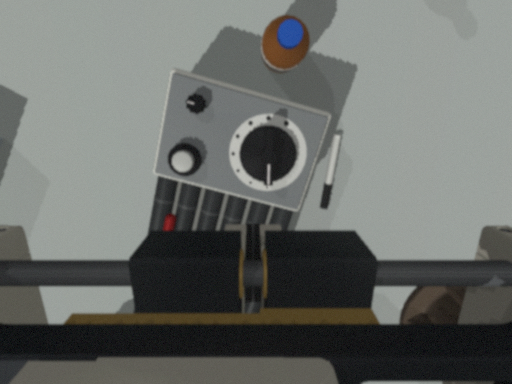

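The wrist view shows the dial ring centred near (268,152) and the pointer line running straight down to (268,186). The start button is at (182,159), the timer at (196,102), and the deck corners at about (176,70), (330,115), (299,208) and (156,174). I'll refine these numerically.

Run:
```python
from h import *
s=arm.get_state(); im=cv2.imread('pics/w0.png')
C=[(175.5,70),(330,115),(299,209),(156,174)]
P=np.array([atz('wrist',p,.1,s)[:2] for p in C]); print(np.round(P,4))
L=np.array([[.109,-.073],[-.109,-.073],[-.109,.073],[.109,.073]])
# back-right is nearest timer; C0=back-right, C1=front-right, C2=front-left, C3=back-left
H=(L-L.mean(0)).T@(P-P.mean(0)); a=np.arctan2(H[0,1]-H[1,0],H[0,0]+H[1,1]); Rm=np.array([[np.cos(a),-np.sin(a)],[np.sin(a),np.cos(a)]])
o=P.mean(0)
print('yaw',np.degrees(a),'o',o,'res',np.round(P-(o+L@Rm.T),4),'dial',o+Rm@[-.04,0],'start',o+Rm@[.065,.036])
# white ring
g=im.min(2); m=(g>175).astype(np.uint8); m[215:]=0
n,lab,st,ce=cv2.connectedComponentsWithStats(m)
for i in range(1,n):
    if st[i,4]>60:
        pts=np.argwhere(lab==i)[:,::-1].astype(np.float32); h=cv2.convexHull(pts); e=cv2.fitEllipse(h) if len(h)>5 else None
        print(st[i],ce[i],e, atz('wrist',e[0] if e else ce[i],.101,s))
print('line tip cands',[np.round(atz('wrist',p,.131,s),4) for p in [(268,165),(268,187)]])
cr=im[105:205,160:320]; cv2.imwrite('pics/w0c.png',cv2.resize(cr,(800,500),interpolation=cv2.INTER_CUBIC))
```

```text
[[ 6.670e-01 -1.339e-01]
 [ 4.705e-01 -1.850e-01]
 [ 4.349e-01 -5.570e-02]
 [ 6.329e-01 -1.000e-04]]
yaw 15.036042761390553 o [ 0.55134006 -0.09371067] res [[-0.0085  0.002 ]
 [ 0.0055  0.0075]
 [ 0.0078 -0.0042]
 [-0.0047 -0.0052]] dial [ 0.51270955 -0.10408774] start [ 0.60477528 -0.04208048]
[252 115  14  11  83] [258.46987952 119.43373494] ((257.8426818847656, 120.0177993774414), (7.724140167236328, 18.783159255981445), 68.04155731201172) [ 0.54803462 -0.13297075  0.101     ]
[230 123  23  61 404] [239.32178218 151.67574257] ((246.14907836914062, 152.8542938232422), (31.208322525024414, 57.993629455566406), 178.68331909179688) [ 0.53996528 -0.08810082  0.101     ]
[287 123  18  60 262] [298.25954198 151.51145038] ((284.4885559082031, 153.0694580078125), (39.72903823852539, 59.42667007446289), 6.118612289428711) [ 0.49534224 -0.11361739  0.101     ]
[328 136  11  47  89] [332.31460674 159.85393258] ((332.88140869140625, 157.47341918945312), (2.9136428833007812, 52.54342269897461), 11.553973197937012) [ 0.43592588 -0.14115115  0.101     ]
[252 181  13   8  62] [257.43548387 184.9516129 ] ((257.36859130859375, 184.80335998535156), (5.831692218780518, 14.20560073852539), 112.08871459960938) [ 0.50445664 -0.05715393  0.101     ]
line tip cands [array([ 0.5105, -0.0934,  0.131 ]), array([ 0.4958, -0.0688,  0.131 ])]
```

View pics/w0c.png

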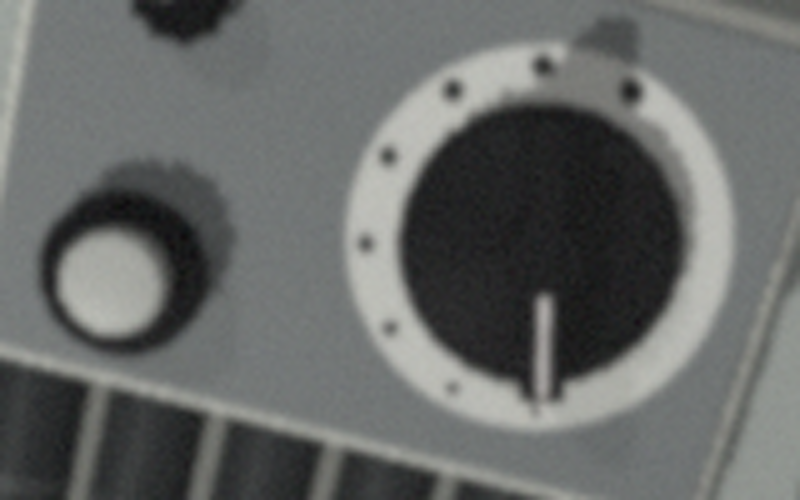

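Run:
```python
from h import *
s=arm.get_state()
f=lambda p,z:atz('wrist',(160+p[0]/5-.4,105+p[1]/5-.4),z,s)
D=[(452,388),(390,328),(367,243),(388,155),(452,90),(543,66),(630,92)]
W=np.array([f(p,.1)[:2] for p in D])
A=np.c_[2*W,np.ones(7)]; c=np.linalg.lstsq(A,(W**2).sum(1),rcond=None)[0]; r=np.sqrt(c[2]+c[0]**2+c[1]**2)
ang=np.degrees(np.arctan2(W[:,1]-c[1],W[:,0]-c[0])); print('axis',c[:2],'r',r,'yaw est',ang-(105-30*np.arange(1,8)))
print('skirt',f((400,243),.111),f((687,243),.111),np.linalg.norm(f((400,243),.111)-f((687,243),.111)))
print('pointer tip',f((541,395),.131),f((545,297),.131), 'cam z',cam('wrist',s)[1][:3,3])
print('start top',f((110,282),.115),'w/ .11',f((110,282),.11), 'housing', f((124,272),.1),'diam',np.linalg.norm(f((55,282),.115)-f((165,282),.115)))
```

```text
axis [ 0.51500479 -0.10153075] r 0.046400346887244134 yaw est [14.96282618 15.0237631  14.77008448 14.47435285 14.74460086 14.32329163
 14.6960874 ]
skirt [ 0.54773725 -0.08503749  0.111     ] [ 0.48289887 -0.12260188  0.111     ] 0.0749339637637389
pointer tip [ 0.49832907 -0.07252345  0.131     ] [ 0.51053123 -0.0948557   0.131     ] cam z [ 0.56234895 -0.14980127  0.48104192]
start top [ 0.60841936 -0.03882825  0.115     ] w/ .11 [ 0.60904867 -0.0373124   0.11      ] housing [ 0.60822006 -0.03867107  0.1       ] diam 0.028772662185429607
```

Dot count: seven dots are visible, and the smallest is hidden under the pointer, so the dial is in click 1 and the target is click 5. The axis is at (0.515, -0.1015) with yaw 14.7°. The skirt diameter comes out at 75 mm against 76 mm given. Now I'll lower the closed fingertip on the counter-clockwise side of the wing's pointer end.

Request:
apply_moves(
  increments=[-0.027,-0.007,0,0,0,0,-0.027,-0.007,0,0,0,0,0,0,-0.03,0,0,0,0,0,-0.03,0,0,0,0,0,-0.03,0,0,0,0,0,-0.03,0,0,0,0,0,-0.03,0,0,0,0,0,-0.02,0,0,0,0,0,0,0,0,0],
)

```text
t: 4.25
eef_pos: [0.4683, -0.0834, 0.1309]
ee_rot: [-3.134, 0.02, -2.595]
force: [-0.6, -0.2, 0.3]
width: 0.0002
```

Run:
```python
from h import *
s,im=grab('wrist','w1.png'); print(s['q'],s['eef_pos'],s['ee_rot'],s['qd'])
Rr=R.from_euler('xyz',s['ee_rot']); T=R.from_euler('xyz',[np.pi,0,np.radians(-150.3)])
print('fix rotvec',(T*Rr.inv()).as_rotvec())
ax=np.array([.515,-.1015]);a=np.radians(119.7);u=np.array([np.cos(a),np.sin(a)]);n=np.array([-u[1],u[0]])
d=s['eef_pos'][:2]-ax; print('u,n',d@u,d@n)
print('tips px',proj('wrist',s['eef_pos']+Rr.apply([0,0,.011]),s))
```

```text
[ 0.24006493  0.08302653 -0.53994132  0.00180596 -0.92667068  0.3053577 ] [ 0.46827772 -0.08342554  0.1308708 ] [-3.13383216  0.0197371  -2.59502424] [ 0.0300558  -0.022122    0.02338107  0.01324703 -0.04523746 -0.00267584]
fix rotvec [-0.00333388  0.02094483 -0.02812799]
u,n 0.038849004440245374 0.03162929387976834
tips px [253.46792222 219.15791476]
```

View pics/w1.png

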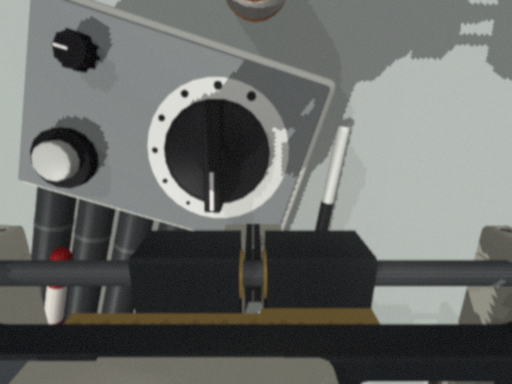

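The wrist view shows the dial still at the first dot (pointer tip at (212,207)). The thin closed fingers are at about (254,225), near the bench-side end of the wing but not touching it. I'll correct the drift now.

Request:
apply_moves(
  increments=[0.004,-0.007,-0.003,-0.002,0.01,-0.014,0.004,-0.007,-0.003,-0.002,0.01,-0.014,0,0,0,0,0,0],
)

```text
t: 4.55
eef_pos: [0.4809, -0.0964, 0.1305]
ee_rot: [-3.137, 0.005, -2.619]
force: [0.9, -0.1, -0.4]
width: 0.0005
```

```bash
cat >> h.py <<'E'
ax=np.array([.515,-.1015])
def rep(s):
    d=s['eef_pos'][:2]-ax
    w=np.degrees(s['ee_rot'][2]) # tool x dir ; wing dir = yaw-90 
    u=lambda a:np.array([np.cos(np.radians(a)),np.sin(np.radians(a))])
    print('t',s['t'],'z',s['eef_pos'][2],'r',np.linalg.norm(d),'polar',np.degrees(np.arctan2(d[1],d[0])),'yaw',w,'u,n rel yaw',d@u(w-90),d@u(w),'F',s['force'],'M',s['moment'],'rot',s['ee_rot'],'pos',s['eef_pos'])
E
python3 -c "
from h import *
rep(arm.get_state())"
```

```text
t 4.55 z 0.1304892436232099 r 0.03449846890730335 polar 171.5226873158158 yaw -150.0797408153321 u,n rel yaw 0.021427501600534735 0.027037132468278813 F [ 0.94265027 -0.10690062 -0.40579229] M [ 0.10183658 -0.03722826 -0.02563034] rot [-3.13723315  0.00469603 -2.61938562] pos [ 0.48087845 -0.09641431  0.13048924]
```

Request:
apply_moves(
  increments=[0,0,-0.005,0,0,0,0.002,0.001,-0.002,0,0,0,0.002,0.001,0,0,0,0],
)

```text
t: 4.8
eef_pos: [0.4876, -0.0949, 0.1253]
ee_rot: [-3.136, 0.008, -2.621]
force: [-0.2, -0.1, -0.4]
width: 0.0006
```

```bash
python3 -c "
from h import *
rep(arm.get_state())"
```

```text
t 4.8 z 0.1252584000740749 r 0.02822159058013267 polar 166.44357490042717 yaw -150.1777633013265 u,n rel yaw 0.019383064532911783 0.020512312989656004 F [-0.21012872 -0.12008082 -0.38570039] M [ 0.11631128  0.01279112 -0.03357931] rot [-3.1355532   0.00849988 -2.62109643] pos [ 0.48756468 -0.09488478  0.1252584 ]
```

Request:
apply_moves(
  increments=[-0.001,0.004,0,0,0,0,0.001,0.003,0,0,0,0,0.002,0.001,0,0,0,0,0.002,0.001,0,0,0,0],
)

```text
t: 5.13
eef_pos: [0.4921, -0.0849, 0.1259]
ee_rot: [-3.135, 0.01, -2.621]
force: [-0.1, 0.7, 0.5]
width: 0.0007
```

```bash
python3 -c "
from h import *
rep(arm.get_state())"
```

```text
t 5.1333 z 0.12594774556816782 r 0.028221368278570805 polar 144.07898672664246 yaw -150.19771867871515 u,n rel yaw 0.025725767063786587 0.011603039967806535 F [-0.13629863  0.73224931  0.46966738] M [ 0.04117109 -0.01484248 -0.04720894] rot [-3.13518472  0.00962856 -2.62144472] pos [ 0.49214559 -0.08494339  0.12594775]
```

Request:
apply_moves(
  increments=[0.0012,0.0016,0,0,0,-0.07,0.0013,0.0015,0,0,0,-0.07,0.0014,0.0014,0,0,0,-0.07,0.0015,0.0013,0,0,0,-0.07,0.0016,0.0012,0,0,0,-0.07,0.0017,0.001,0,0,0,-0.07,0.0017,0.0009,0,0,0,-0.07],
)

```text
t: 5.72
eef_pos: [0.5043, -0.0741, 0.1269]
ee_rot: [-3.135, 0.011, -3.129]
force: [-0.4, -0.0, 0.2]
width: 0.0004
```

```bash
python3 -c "
from h import *
rep(arm.get_state())
s,im=grab('wrist'); cv2.imwrite('pics/w2.png',im[:260,60:460,::-1])"
```

```text
t 5.7167 z 0.12687221060348214 r 0.029388385781894146 polar 111.37757273378936 yaw -179.2886884565729 u,n rel yaw 0.0274973023294388 0.010371864994728665 F [-0.39230692 -0.01900778  0.20911004] M [ 0.11112374 -0.00880439 -0.00883354] rot [-3.13497653  0.0113183  -3.12917793] pos [ 0.50428757 -0.07413358  0.12687221]
```

View pics/w2.png

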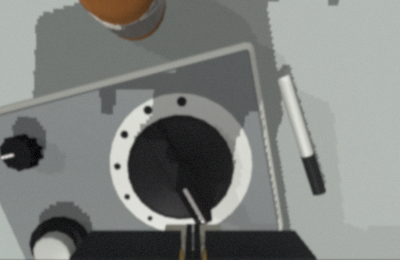

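```bash
python3 -c "
from h import *
print(arm.tips_ahead)
s,im=grab('wrist','w3.png'); rep(s)
for z in (.111,.121,.131):
  for p in (119.7,89.7): print(z,p,proj('wrist',np.r_[ax+.036*np.array([np.cos(np.radians(p)),np.sin(np.radians(p))]),z],s))
print('axis px',proj('wrist',np.r_[ax,.131],s),'tip',proj('wrist',s['eef_pos']+R.from_euler('xyz',s['ee_rot']).apply([0,0,.011]),s))
t,im2=grab('top')
a=cv2.resize(im[140:260,180:340],(640,480),interpolation=cv2.INTER_CUBIC); 
cv2.imwrite('pics/w3c.png',a[:,:,::-1])"
```

```text
0.011
t 5.7667 z 0.12686950329797328 r 0.029369423610822384 polar 110.7160534572104 yaw -179.57994694980815 u,n rel yaw 0.027545968628365832 0.010187377265862725 F [0.64338518 0.32449143 0.41368682] M [ 0.09289686 -0.12783991 -0.00428574] rot [-3.13493256  0.01144294 -3.13426134] pos [ 0.50461095 -0.07402946  0.1268695 ]
0.111 119.7 [264.1769577  221.05501738]
0.111 89.7 [239.70551413 226.69603   ]
0.121 119.7 [264.57925413 226.67680207]
0.121 89.7 [238.94169956 232.54392034]
0.131 119.7 [265.02201785 232.86408631]
0.131 89.7 [238.10165506 238.97543964]
axis px [237.99301302 187.68456698] tip [253.87902881 218.61076935]
```

View pics/w3c.png

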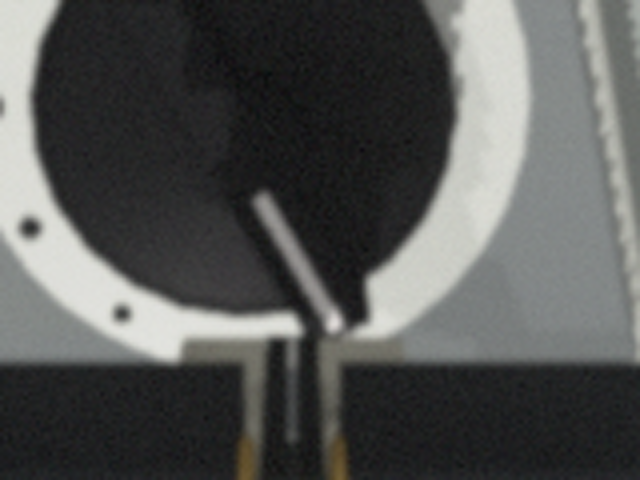

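The zoomed wrist view shows the dial unmoved: pointer tip at about (264,221) and first gap of dots intact. The finger sits next to the wing end, about 6 mm off from where my numbers put it. I'll check from the side with the scene camera and see which projections disagree.

```bash
python3 -c "
from h import *
s,im=grab('scene'); rr=R.from_euler('xyz',s['ee_rot'])
for x,y,z in [(0,0,.011),(0,-.0095,.011),(.02,-.0095,.011),(0,-.0095,0),(0,-.0095,-.02),(0,0,-.02)]:
  print((x,y,z),proj('wrist',s['eef_pos']+rr.apply([x,y,z]),s))
tip=proj('scene',s['eef_pos']+rr.apply([0,0,.011])); print('scene tip',tip,'axis top',proj('scene',np.r_[ax,.131]),'axis base',proj('scene',np.r_[ax,.101]))
p=np.radians(119.7); print('ptr',proj('scene',np.r_[ax+.036*np.array([np.cos(p),np.sin(p)]),.131]))
a=cv2.resize(im[130:250,160:320],(800,600),interpolation=cv2.INTER_CUBIC); cv2.imwrite('pics/s1.png',a[:,:,::-1])
for n in ('dial_axis','pointer','start_top'): print(n,finder.landmark_of('scene',n)[:1])
"
```

```text
(0, 0, 0.011) [253.87727056 218.614922  ]
(0, -0.0095, 0.011) [253.89665088 206.14854571]
(0.02, -0.0095, 0.011) [282.24957916 206.1443415 ]
(0, -0.0095, 0) [253.98092499 211.91805697]
(0, -0.0095, -0.02) [254.16063341 224.22112249]
(0, 0, -0.02) [254.13373272 238.51844263]
scene tip [231.09192735 191.5349534 ] axis top [224.2224151  191.42348113] axis base [224.5839179  200.23369333]
ptr [231.02057597 185.54885313]
dial_axis [{'point': [220.3, 192.0], 'conf': 0.91}]
pointer [{'point': [227.2, 185.3], 'conf': 0.8}]
start_top [{'point': [256.8, 198.9], 'conf': 0.58}]
```

View pics/s1.png

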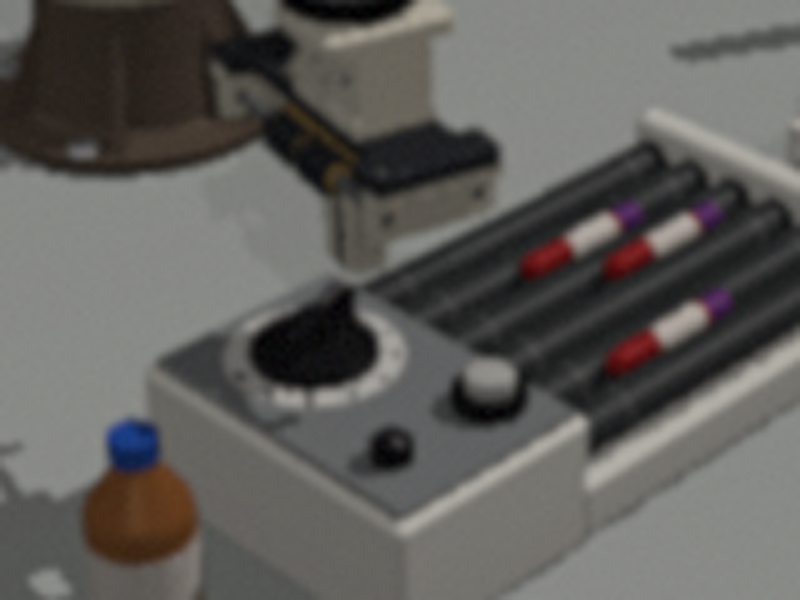

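The scene view shows the fingertip at about (231,184), hovering above the wing and roughly 25 mm higher than computed, so the finger passed over it. The dial hasn't been touched. I'll step back to the counter-clockwise side and feel down for the surface.

Request:
apply_moves(
  increments=[-0.006,-0.0035,0,0,0,0.09,-0.006,-0.0035,0,0,0,0.09,-0.006,-0.0035,0,0,0,0.09,-0.006,-0.0035,0,0,0,0.09,-0.006,-0.0035,0,0,0,0.09,0,0,0,0,0,0.05,0,0,0,0,0,0],
)

```text
t: 6.65
eef_pos: [0.4721, -0.093, 0.1268]
ee_rot: [-3.135, 0.011, -2.592]
force: [0.4, 0.8, 0.4]
width: 0.0005
```

Request:
apply_moves(
  increments=[0,0,-0.004,0,0,0,0,0,-0.004,0,0,0,0,0,-0.003,0,0,0],
)

```text
t: 6.9
eef_pos: [0.4727, -0.0929, 0.1158]
ee_rot: [-3.134, 0.013, -2.596]
force: [0.2, -0.8, -0.7]
width: 0.0003
```

```bash
python3 -c "
from h import *
s,im=grab('wrist'); rep(s)
u=lambda a:np.array([np.cos(np.radians(a)),np.sin(np.radians(a))])
d=s['eef_pos'][:2]-ax; print('u,n wing',d@u(119.7),d@u(209.7))
t,b=grab('top'); _,c=grab('scene')
k=lambda x:cv2.resize(x,(400,300),interpolation=cv2.INTER_CUBIC)
o=np.vstack([np.hstack([k(im[135:255,173:333]),k(b[135:225,220:340])]),np.hstack([k(c[130:250,160:320]),k(c[160:220,190:270])])])
cv2.imwrite('pics/m1.png',o[:,:,::-1])
rr=R.from_euler('xyz',s['ee_rot'])
for cn in ('top','scene'): print(cn,'tip',proj(cn,s['eef_pos']+rr.apply([0,0,.011])), 'axis',proj(cn,np.r_[ax,.131]))
for n in ('dial_axis','pointer','start_top'): print(n,[(c,np.round(x['point'],1),x['conf']) for c in ('top','scene') for x in finder.landmark_of(c,n)[:1]])
"
```

```text
t 6.9 z 0.1158220594488215 r 0.04312190307622151 polar 168.554093631116 yaw -148.718752840233 u,n rel yaw 0.029258551180325835 0.03167705333113068 F [ 0.19977198 -0.76677976 -0.67159993] M [0.05884164 0.04507608 0.04629054] rot [-3.1341411   0.01324149 -2.5956319 ] pos [ 0.47273568 -0.09294277  0.11582206]
u,n wing 0.028373298158125258 0.03247236481294778
top tip [280.09177669 203.75232232] axis [283.29920384 187.95440668]
scene tip [220.49482356 191.41239306] axis [224.2224151  191.42348113]
dial_axis [('scene', array([221.5, 191.9]), 0.7)]
pointer [('scene', array([186.7, 253.9]), 0.73)]
start_top [('top', array([262.9, 155.3]), 0.58), ('scene', array([255.1, 200.6]), 0.63)]
```

View pics/m1.png

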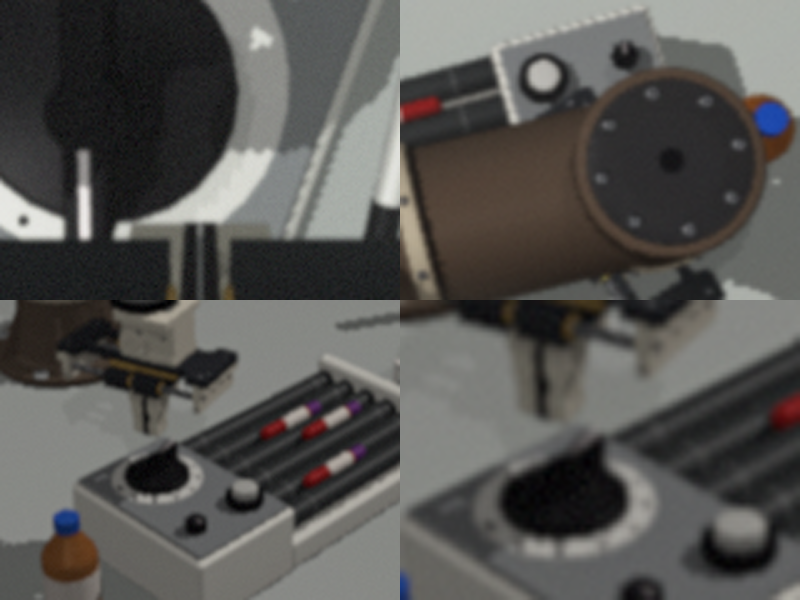

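The combined view shows the two closed fingers (about 42 mm wide) with their tips at scene pixel (220,183), where 191 was predicted. The wrist view also puts the tip edge at row 225, about 30 mm back from the stated tip. So when shut, the tips really sit higher than stated, and I'll feel down.

Request:
apply_moves(
  increments=[0,0,-0.004,0,0,0,0,0,-0.004,0,0,0,0,0,-0.004,0,0,0],
)

```text
t: 7.6
eef_pos: [0.4736, -0.0928, 0.1045]
ee_rot: [-3.133, 0.016, -2.594]
force: [0.5, -0.2, 0.7]
width: 0.0007
```

Request:
apply_moves(
  increments=[0,0,-0.002,0,0,0,0,0,-0.002,0,0,0],
)

```text
t: 7.77
eef_pos: [0.4731, -0.0929, 0.0993]
ee_rot: [-3.134, 0.015, -2.595]
force: [-0.1, 0.0, 0.9]
width: 0.0003
```

```bash
python3 -c "
from h import *
s,im=grab('wrist'); rep(s); _,c=grab('scene')
k=lambda x:cv2.resize(x,(400,300),interpolation=cv2.INTER_CUBIC)
a=np.radians(119.7);t=np.array([np.cos(a),np.sin(a)])
print([proj('wrist',np.r_[ax+r*t,.131],s) for r in (.008,.036)])
cv2.imwrite('pics/m2.png',np.hstack([k(im[135:255,173:333]),k(c[160:220,190:270])])[:,:,::-1])
"
```

```text
t 7.7667 z 0.09929293255344307 r 0.04275157146005639 polar 168.37856509359258 yaw -148.66155164577543 u,n rel yaw 0.02913460262692667 0.03128692685572338 F [-0.06911455  0.03896222  0.87633073] M [ 0.03557214  0.08206166 -0.00645936] rot [-3.13361037  0.01458669 -2.59463355] pos [ 0.47312484 -0.09288794  0.09929293]
[array([195.91971256, 213.41574571]), array([197.28248863, 258.42100656])]
```

Request:
apply_moves(
  increments=[0,0,-0.002,0,0,0,0,0,-0.0015,0,0,0],
)

```text
t: 8.03
eef_pos: [0.4731, -0.0929, 0.0957]
ee_rot: [-3.134, 0.014, -2.594]
force: [0.4, 0.2, 1.0]
width: 0.0002
```

Request:
apply_moves(
  increments=[0,0,-0.0015,0,0,0,0,0,-0.0015,0,0,0],
)

```text
t: 8.2
eef_pos: [0.4733, -0.0929, 0.0925]
ee_rot: [-3.134, 0.015, -2.594]
force: [0.4, 0.7, 1.2]
width: 0.0002
```

Request:
apply_moves(
  increments=[0,0,-0.001,0,0,0,0,0,-0.001,0,0,0],
)

```text
t: 8.37
eef_pos: [0.4734, -0.093, 0.0905]
ee_rot: [-3.133, 0.015, -2.594]
force: [-3.3, 1.1, 10.7]
width: 0.0002
```

Contact is at TCP z ≈ 0.091, which fits the skirt top at 0.111 with the tips about 20 mm behind the TCP. I'll lift 4 mm, move inward along the wing, and approach its side.

Request:
apply_moves(
  increments=[0,0,0.004,0,0,0,0.002,-0.0035,0,0,0,-0.02,0.002,-0.0035,0,0,0,0,0,0,0,0,0,0],
)

```text
t: 8.7
eef_pos: [0.4782, -0.1004, 0.0951]
ee_rot: [-3.133, 0.016, -2.616]
force: [1.1, -0.3, -0.1]
width: 0.0006
```

Request:
apply_moves(
  increments=[0.0017,0.001,0,0,0,0,0.0017,0.001,0,0,0,0],
)

```text
t: 8.87
eef_pos: [0.4816, -0.0988, 0.0949]
ee_rot: [-3.133, 0.015, -2.617]
force: [0.0, -0.9, -0.3]
width: 0.0001
```

```bash
sed -i 's/^ax=.*/ax=np.array([.513,-.105])/' h.py; python3 -c "
from h import *
s,im=grab('wrist'); rep(s); _,c=grab('scene')
k=lambda x:cv2.resize(x,(400,300),interpolation=cv2.INTER_CUBIC)
cv2.imwrite('pics/m2.png',np.hstack([k(im[135:255,173:333]),k(c[160:220,190:270])])[:,:,::-1])
"
```

```text
t 8.8667 z 0.0949466971588531 r 0.03202463653039615 polar 168.88639989355394 yaw -149.9441204491021 u,n rel yaw 0.02108145218510345 0.02410704707489453 F [ 3.05227290e-04 -8.70245908e-01 -3.17801681e-01] M [ 0.05334125  0.07333119 -0.03625709] rot [-3.13301729  0.01535706 -2.6170186 ] pos [ 0.48157592 -0.09882709  0.0949467 ]
```

View pics/m2.png

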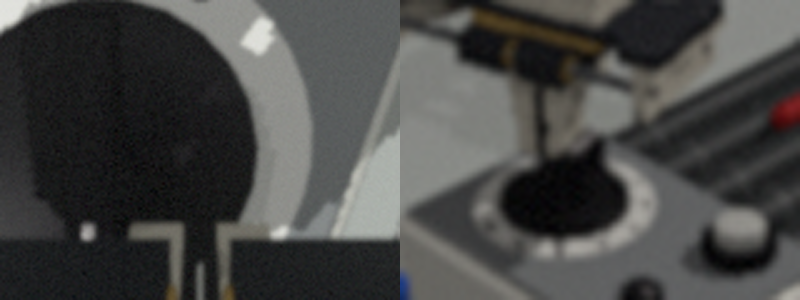

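The two panels show the fingers beside the wing on its counter-clockwise side, low over the skirt, with a few mm of gap. I'll push now.

Request:
apply_moves(
  increments=[0.0017,0.001,0,0,0,0,0.0017,0.001,0,0,0,0],
)

```text
t: 9.13
eef_pos: [0.484, -0.0969, 0.0946]
ee_rot: [-3.134, 0.013, -2.617]
force: [-5.3, -4.2, 4.5]
width: 0.0004
```

Request:
apply_moves(
  increments=[0.0017,0.001,0,0,0,0,0.0017,0.001,0,0,0,0],
)

```text
t: 9.3
eef_pos: [0.4838, -0.0966, 0.0942]
ee_rot: [-3.135, 0.005, -2.617]
force: [-6.5, -5.3, 6.4]
width: 0.0003
```

Request:
apply_moves(
  increments=[-0.0015,-0.001,0.003,0,0,0,0.0025,0.0015,0.001,0,0,0,0.0015,0.0025,0,0,0,-0.07,0.0017,0.0024,0,0,0,-0.07,0.0018,0.0022,0,0,0,-0.07],
)

```text
t: 9.72
eef_pos: [0.4856, -0.0907, 0.0979]
ee_rot: [-3.136, -0.004, -2.833]
force: [-2.0, -1.4, 0.9]
width: 0.0001
```

```bash
python3 -c "
from h import *
rep(arm.get_state())"
```

```text
t 9.7167 z 0.09787774024981652 r 0.030888356525644277 polar 152.45990094127288 yaw -162.3448421180162 u,n rel yaw 0.02191567206555557 0.021766806995293052 F [-1.97290472 -1.4328207   0.86532542] M [-0.10436701  1.0434943   0.05452881] rot [-3.13583194 -0.00407529 -2.83345202] pos [ 0.48561168 -0.09071817  0.09787774]
```

Request:
apply_moves(
  increments=[0.002,0.0021,0,0,0,-0.07,0.0022,0.0019,0,0,0,-0.07,0.0023,0.0018,0,0,0,-0.07,0.0024,0.0016,0,0,0,-0.07],
)

```text
t: 10.05
eef_pos: [0.4929, -0.0827, 0.0978]
ee_rot: [-3.136, -0.008, -3.128]
force: [-7.9, -2.8, 5.8]
width: 0.0004
```

```bash
python3 -c "
from h import *
s,im=grab('wrist'); rep(s); grab('scene','s3.png')
k=lambda x:cv2.resize(x,(400,300),interpolation=cv2.INTER_CUBIC); c=cv2.imread('pics/s3.png')[:,:,::-1]
cv2.imwrite('pics/m3.png',np.hstack([k(im[105:255,153:353]),k(c[160:220,190:270])])[:,:,::-1])
print(finder.landmark_of('scene','pointer')[:1],finder.landmark_of('scene','dial_axis')[:1])
"
```

```text
t 10.05 z 0.09777610690274663 r 0.029981151275478398 polar 132.0426162640494 yaw -179.23933196699454 u,n rel yaw 0.02252999685624636 0.019780512467088642 F [-7.91074586 -2.75615683  5.76564368] M [-1.07054365  2.93723003 -0.10836104] rot [-3.13588748 -0.00809367 -3.12831649] pos [ 0.49292213 -0.08273459  0.09777611]
[{'point': [231.4, 187.9], 'conf': 0.66}] [{'point': [221.8, 191.8], 'conf': 0.56}]
```

View pics/m3.png

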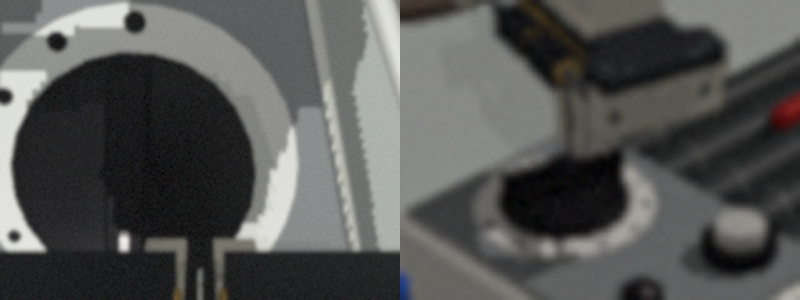

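The left panel shows the wing still parallel to the fingers after a 30° tool turn, with the dots rotated, so the dial has followed by one click. The scene panel agrees. I'll carry on round.

Request:
apply_moves(
  increments=[0.0026,0.0013,0,0,0,-0.07,0.0027,0.0011,0,0,0,-0.07,0.0028,0.0009,0,0,0,-0.07,0.0029,0.0008,0,0,0,-0.07,0.0029,0.0006,0,0,0,-0.07,0.0029,0.0003,0,0,0,-0.07],
)

```text
t: 10.75
eef_pos: [0.5052, -0.076, 0.0973]
ee_rot: [-3.136, -0.017, 2.722]
force: [0.2, -0.8, 0.3]
width: 0.0006
```

```bash
python3 -c "
from h import *
rep(arm.get_state())"
```

```text
t 10.75 z 0.09729630322662472 r 0.03003320958257951 polar 105.03042000025795 yaw 155.93392341780665 u,n rel yaw 0.023308322528669025 0.01893979352397184 F [ 0.18943566 -0.78029219  0.29338804] M [ 0.1042957  -0.11446097  0.01460676] rot [-3.13611069 -0.01724237  2.72156038] pos [ 0.50521143 -0.07599428  0.0972963 ]
```

Request:
apply_moves(
  increments=[0.0029,0.0001,0,0,0,-0.07,0.003,-0.0002,0,0,0,-0.07,0.0029,-0.0004,0,0,0,-0.07,0.0029,-0.0006,0,0,0,-0.07,0.0028,-0.0008,0,0,0,-0.07,0.0028,-0.001,0,0,0,-0.07],
)

```text
t: 11.25
eef_pos: [0.519, -0.0748, 0.0972]
ee_rot: [-3.134, -0.027, 2.279]
force: [-1.9, 0.9, 1.7]
width: 0.0004
```

```bash
python3 -c "
from h import *
rep(arm.get_state())
_=grab('scene'); print(finder.landmark_of('scene','pointer')[:1],finder.landmark_of('scene','dial_axis')[:1])"
```

```text
t 11.25 z 0.09719172007677218 r 0.03083598947296532 polar 78.75406118987766 yaw 130.59295066276263 u,n rel yaw 0.024245612532847776 0.01905278246566214 F [-1.91230039  0.8714259   1.67344738] M [ 0.25965522  0.57569444 -0.04258207] rot [-3.13443501 -0.02684526  2.27927697] pos [ 0.51901366 -0.07475609  0.09719172]
[{'point': [232.1, 194.9], 'conf': 0.78}] [{'point': [221.0, 190.0], 'conf': 0.73}]
```

Request:
apply_moves(
  increments=[0.0026,-0.0013,0,-0.003,-0.003,-0.07,0.0026,-0.0014,0,-0.003,-0.003,-0.07,0.0025,-0.0017,0,-0.003,-0.003,-0.07,0.0024,-0.0018,0,-0.003,-0.003,-0.07,0.0022,-0.0019,0,-0.003,-0.003,-0.07],
)

```text
t: 11.82
eef_pos: [0.5299, -0.0785, 0.0971]
ee_rot: [-3.141, -0.011, 1.936]
force: [-2.3, 5.2, 0.7]
width: 0.0004
```

```bash
python3 -c "
from h import *
rep(arm.get_state())
_=grab('scene'); print(finder.landmark_of('scene','pointer')[:1],finder.landmark_of('scene','dial_axis')[:1])
for a in (59.7,29.7,-.3): print(a,proj('scene',np.r_[ax+.036*np.array([np.cos(np.radians(a)),np.sin(np.radians(a))]),.131]))"
```

```text
t 11.8167 z 0.09713356852008023 r 0.03148510301333655 polar 57.438425527291905 yaw 110.90708186537016 u,n rel yaw 0.02529926709260821 0.01874189948583882 F [-2.30748938  5.22163054  0.70435593] M [ 1.76437491  0.64640604 -0.03700189] rot [-3.14102362 -0.01145517  1.93569374] pos [ 0.52994546 -0.07846393  0.09713357]
[{'point': [230.8, 194.6], 'conf': 0.71}] [{'point': [221.2, 191.0], 'conf': 0.64}]
59.7 [235.53834925 191.41288254]
29.7 [233.61483792 194.90474262]
-0.3 [228.69781521 197.51762016]
```

Request:
apply_moves(
  increments=[0.0019,-0.0021,0,0,0,-0.07,0.0017,-0.0021,0,0,0,-0.05],
)

```text
t: 12.13
eef_pos: [0.5341, -0.082, 0.0972]
ee_rot: [3.141, -0.012, 1.825]
force: [-0.6, 2.4, -1.4]
width: 0.0007
```

```bash
python3 -c "
from h import *
rep(arm.get_state())
_=grab('scene'); print(finder.landmark_of('scene','pointer')[:1],finder.landmark_of('scene','dial_axis')[:1])"
```

```text
t 12.1333 z 0.09718363957293483 r 0.031226486538402223 polar 47.436967787128 yaw 104.5687161323014 u,n rel yaw 0.026227772923016462 0.016946899097820222 F [-0.57629878  2.36160934 -1.43859466] M [ 0.63413468  0.15758436 -0.03854781] rot [ 3.14070706 -0.01150903  1.82506839] pos [ 0.53412162 -0.08200064  0.09718364]
[{'point': [226.4, 196.0], 'conf': 0.62}] [{'point': [221.4, 193.6], 'conf': 0.63}]
```

Request:
apply_moves(
  increments=[-0.001,0.004,0,0,0,0,-0.002,0.008,0,0,0,0,-0.002,0.008,0.005,0,0,0,0,0,0.03,0,0,0,0,0,0.03,0,0,0,-0.01,0.01,0.035,0,0,0,-0.01,0.01,0.035,0,0,0,-0.01,0.01,0.035,0,0,0,0,0,0,0,0,0],
)

```text
t: 13.03
eef_pos: [0.4929, -0.0283, 0.2742]
ee_rot: [-3.136, -0.009, 1.842]
force: [1.5, -0.2, 0.7]
width: 0.0005
```

```bash
python3 -c "
from h import *
s,im=grab('wrist','w5.png'); rep(s)
for n in ('dial_axis','pointer','start_top'):
  for c,z in (('wrist',.131),('scene',.131)):
    if c=='scene': grab('scene','s5.png')
    else: s,_=grab('wrist')
    r=finder.landmark_of(c,n)[:1]; print(c,n,[(np.round(x['point'],1),x['conf'],atz(c,x['point'],.113 if n[0]=='s' else z,s)) for x in r])
"
```

```text
t 13.0333 z 0.2742142138245491 r 0.07932907152632632 polar 104.69565123121512 yaw 105.51490477153513 u,n rel yaw 0.001134261697736049 0.07932096217034969 F [ 1.46396059 -0.1593869   0.68404437] M [ 0.04198027 -0.49017257 -0.01366374] rot [-3.13641472 -0.00932657  1.8415825 ] pos [ 0.49287544 -0.02826602  0.27421421]
wrist dial_axis [(array([180.6, 175.5]), 0.74, array([ 0.51528208, -0.10662795,  0.131     ]))]
scene dial_axis [(array([223.6, 190.6]), 0.57, array([ 0.51027897, -0.10103371,  0.131     ]))]
wrist pointer [(array([175.2, 207.9]), 0.55, array([ 0.54971321, -0.10556967,  0.131     ]))]
scene pointer [(array([226.9, 195.9]), 0.84, array([ 0.5392399 , -0.10568681,  0.131     ]))]
wrist start_top []
scene start_top [(array([257.3, 199.2]), 0.4, array([ 0.57334462, -0.02732572,  0.113     ]))]
```

```bash
python3 -c "
import cv2
a=cv2.imread('pics/w5.png')[95:245,60:300]; cv2.imwrite('pics/w5c.png',cv2.resize(a,(800,500),interpolation=cv2.INTER_CUBIC))"
```

```text
(no output)
```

View pics/w5c.png

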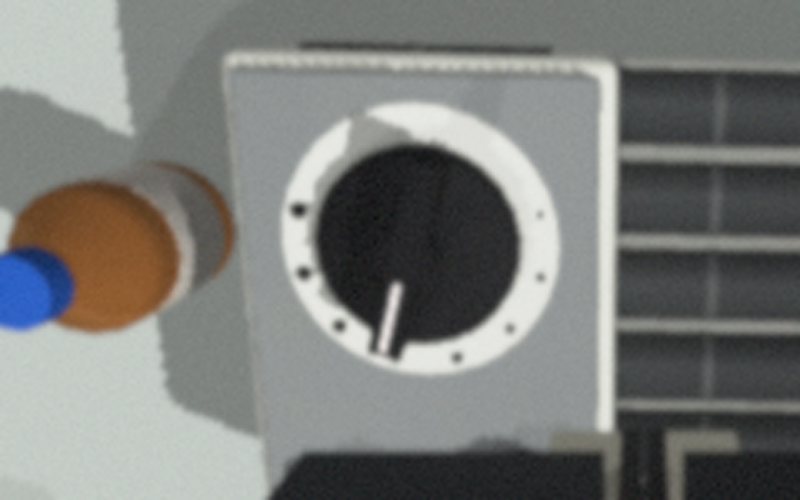

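The wrist view shows four dots (increasing in size) on the pointer's right, at (540,215) to (457,357), and three larger ones on its left. The pointer therefore sits on dot 5, four clicks up. Next is the button, with the gripper body turned crosswise to stay clear of the dial.

Request:
apply_moves(
  increments=[0.019,-0.002,0,0,0,0.09,0.019,-0.002,0,0,0,0.09,0.019,-0.002,0,0,0,0.09,0.019,-0.002,0,0,0,0.09,0.02,-0.002,-0.02,0,0,0.09,0.02,-0.002,-0.02,0,0,0.09,0,0,-0.03,0,0,0,0,0,-0.03,0,0,0,0,0,-0.03,0,0,0,0,0,-0.02,0,0,0,0,0,0,0,0,0],
)

```text
t: 14.6
eef_pos: [0.614, -0.0446, 0.1098]
ee_rot: [-3.128, -0.009, 2.404]
force: [-0.6, 0.4, -1.1]
width: 0.0003
```

```bash
python3 -c "
from h import *
s=arm.get_state(); rep(s)
_,im=grab('wrist','w6.png')
print([(n,finder.landmark_of('wrist',n)[:1]) for n in ('start_top','pointer','dial_axis')])
grab('scene','s6.png')
"
```

```text
t 14.6 z 0.10978830567685616 r 0.11769417375878728 polar 30.8944702580898 yaw 137.76676286859032 u,n rel yaw 0.11262791640998279 -0.034159493291170816 F [-0.56853329  0.35703219 -1.09854464] M [ 0.10685778 -0.03196628 -0.00591196] rot [-3.12762454 -0.00894458  2.40448361] pos [ 0.61399507 -0.04456893  0.10978831]
[('start_top', [{'point': [261.2, 223.2], 'conf': 0.58}]), ('pointer', [{'point': [264.6, 78.7], 'conf': 0.96}]), ('dial_axis', [{'point': [315.1, 27.4], 'conf': 0.78}])]
```

Request:
apply_moves(
  increments=[-0.003,0.001,-0.003,0,0,0,-0.002,0.001,-0.003,0,0,0,0,0,-0.003,0,0,0,0,0,-0.002,0,0,0],
)

```text
t: 15.18
eef_pos: [0.6155, -0.0412, 0.1108]
ee_rot: [3.14, 0.004, 2.406]
force: [-0.1, -0.5, -0.5]
width: 0.0005
```

Request:
apply_moves(
  increments=[0,0,-0.002,0,0,0,0,0,-0.002,0,0,0],
)

```text
t: 15.35
eef_pos: [0.6156, -0.041, 0.1072]
ee_rot: [3.139, 0.005, 2.407]
force: [0.5, 0.5, 0.1]
width: 0.0002
```

Request:
apply_moves(
  increments=[-0.004,0,-0.003,0,0,0,-0.002,0,-0.003,0,0,0,0,0,-0.002,0,0,0],
)

```text
t: 15.6
eef_pos: [0.6101, -0.041, 0.099]
ee_rot: [3.138, 0.006, 2.407]
force: [-0.4, 1.7, 3.6]
width: 0.0006
```

Request:
apply_moves(
  increments=[0,0,-0.002,0,0,0,0,0,-0.002,0,0,0],
)

```text
t: 15.77
eef_pos: [0.6104, -0.0411, 0.0966]
ee_rot: [3.137, 0.007, 2.408]
force: [-9.7, 3.8, 27.7]
width: 0.0004
```

Request:
apply_moves(
  increments=[0,0,-0.002,0,0,0,0,0,-0.002,0,0,0],
)

```text
t: 15.93
eef_pos: [0.6103, -0.041, 0.0968]
ee_rot: [3.137, 0.009, 2.409]
force: [-7.3, 2.5, 17.3]
width: 0.0005
```

Request:
apply_moves(
  increments=[0,0,0.001,0,0,0,0,0,0.0005,0,0,0],
)

```text
t: 16.1
eef_pos: [0.6102, -0.041, 0.0999]
ee_rot: [3.137, 0.01, 2.41]
force: [-0.9, 0.4, 3.8]
width: 0.0005
```

Request:
apply_moves(
  increments=[0,0,0.001,0,0,0,0,0,0.0005,0,0,0],
)

```text
t: 16.27
eef_pos: [0.6102, -0.041, 0.1017]
ee_rot: [3.136, 0.01, 2.41]
force: [-0.5, 0.1, 2.5]
width: 0.0007
```

Request:
apply_moves(
  increments=[0,0,0.001,0,0,0,0,0,0.0005,0,0,0],
)

```text
t: 16.43
eef_pos: [0.6102, -0.041, 0.1028]
ee_rot: [3.137, 0.01, 2.41]
force: [-0.4, -0.1, 1.3]
width: 0.0006
```

Request:
apply_moves(
  increments=[0,0,0.001,0,0,0,0,0,0.0005,0,0,0],
)

```text
t: 16.6
eef_pos: [0.6099, -0.041, 0.1036]
ee_rot: [3.137, 0.009, 2.41]
force: [-1.2, 0.1, -0.2]
width: 0.0001
```

Request:
apply_moves(
  increments=[0,0,0.001,0,0,0,0,0,0.0005,0,0,0],
)

```text
t: 16.77
eef_pos: [0.6094, -0.0411, 0.1044]
ee_rot: [3.138, 0.008, 2.409]
force: [-0.8, 0.8, -0.5]
width: 0.0005
```

The spring force fell from 3.8 to 0 N between TCP z 0.0999 and 0.1036, and the hard stop was at 0.0967. That is a full 6 mm stroke with the button released. I'll retreat and check everything.

Request:
apply_moves(
  increments=[0,0,0.01,0,0,0,0,0,0.03,0,0,0,0,0,0.03,0,0,0,0,0,0.03,0,0,0,0,0,0.03,0,0,0,0,0,0.03,0,0,0,0,0,0,0,0,0,0,0,0,0,0,0],
)

```text
t: 17.43
eef_pos: [0.6055, -0.0424, 0.2747]
ee_rot: [-3.141, 0.006, 2.409]
force: [-0.0, -0.5, -1.0]
width: 0.0004
```

```bash
python3 -c "
from h import *
s,im=grab('wrist'); rep(s)
P={}
for n in ('dial_axis','pointer','start_top'):
    r=finder.landmark_of('wrist',n)[:1]
    if r: P[n]=atz('wrist',r[0]['point'],.123 if n[0]=='s' else .131,s); print(n,r[0]['conf'],P[n])
d=P['pointer']-P['dial_axis']; print('pointer angle',np.degrees(np.arctan2(d[1],d[0])),'want -0.3')
for c in ('top','scene'):
  _,b=grab(c); a=cv2.imread('pics/%s0.png'%c)
  for n in ('marker','reagent','beaker','handgel','tube_rack'): print(c,n,[np.round(x['point'],1) for x in finder.landmark_of(c,n)[:1]])
  print(c,'tubes',[(np.round(x['point'],1),round(x['conf'],2)) for x in finder.landmark_of(c,'tube0')[:4]])
"
```

```text
t 17.4333 z 0.27467220309040286 r 0.11167387072400134 polar 34.11085940890186 yaw 138.01470334964708 u,n rel yaw 0.10840186680842227 -0.026834468038886852 F [-0.00722921 -0.45499423 -1.01958427] M [ 0.0751742  -0.02467192 -0.04226718] rot [-3.14085945  0.00584991  2.40881099] pos [ 0.60546083 -0.04237375  0.2746722 ]
dial_axis 0.89 [ 0.51645893 -0.10778558  0.131     ]
pointer 0.98 [ 0.54848418 -0.10742567  0.131     ]
start_top 0.58 [ 0.60669772 -0.04924549  0.123     ]
pointer angle 0.6438739397893275 want -0.3
top marker [array([286.6, 232.8])]
top reagent [array([321.9, 174.5])]
top beaker [array([109., 179.])]
top handgel []
top tube_rack []
top tubes [(array([209.8, 212. ]), 0.67), (array([215.8, 167.8]), 0.65)]
scene marker []
scene reagent [array([185.6, 253.4])]
scene beaker [array([376.8, 190.7])]
scene handgel [array([ 99. , 267.6])]
scene tube_rack [array([376.9, 188.1])]
scene tubes [(array([296. , 199.1]), 0.7), (array([286.5, 181.3]), 0.61), (array([274. , 180.5]), 0.47)]
```

Pointer at 0.6° against -0.3° wanted, and the bystanders the finder detected are where they were. I'm handing in.

```bash
python3 -c "
from h import *
print(arm.job_done())"
```

```text
the job is handed in; nothing more can be done
None
```

The speed dial is four clicks up, from click 1 to click 5. After that I pressed the start button to its stop and let it come up again. I handed the job in at about 18 s with the gripper well clear; no verdict came back.

- **Dial:** I pushed the wing's pointer end with the closed fingertips from the counter-clockwise side only. The dot count in the wrist picture puts the pointer on dot 5. After the button press it measured 0.6° against an expected -0.3°.
- **Start button:** the tool met a hard stop about 6.8 mm below first contact, at up to 28 N. The button's travel is 6 mm, and I put the rest down to give in the arm. On the way up the spring force fell from 3.8 N to zero over about 4 mm, so the button was released.
- **Bystanders:** the reagent bottle, marker, beaker and hand gel were found within about 4 pixels of their starting positions. I didn't measure the timer knob's turn, but no move went near it. The tubes were found on the rollers in the scene view, with no starting positions to compare. In the last pictures the finder gave no usable position for the tube rack.

**What disagreed:** with the gripper shut, the fingertips sit about 30 mm further back than the stated 11 mm ahead of the TCP. Because of that, my first sweep passed over the wing without touching it. I then found the true height by touching the dial's skirt lightly, at about 11 N. The wrist, top and scene cameras also placed the dial 5 to 10 mm apart, so I used force contact and the dot count instead.

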